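# Clamp a wooden egg in the decorating stand

## Robot

A 7-joint arm with a two-finger parallel gripper is mounted at the origin on the work surface. World frame = base frame: x ahead of the robot, y to its left, z up, the work surface at z = 0. Lengths are in m, angles in rad, forces in N, time in s.
With the tool pointing down it reaches from about 0.4 to 0.9 m from the base axis. Payload 5.5 kg.
Tool frame: the origin (TCP) lies midway between the tips of the shut fingers; the grasp point (between the pads) lies 19 mm behind it; z points along the fingers, y is the direction in which the jaws open and shut (so a half turn about z gives the same grasp; the last joint's range is limited). The gripper opens to 85 mm and grips with 20 to 120 N. Pads are 22 mm wide; open, the fingers measure 114 mm over their backs; the gripper's body (76 mm by 85 mm) begins 54 mm behind the grasp point. The pads swing forward as they close: fully open they stand 13 mm farther back than shut.
Start: joints at [1.547, 0.501, -0.427, 1.55, 0.221, 1.138, -0.21], TCP at [0.184, -0.623, 0.231] pointing down, gripper open.
Joint ranges: [-2.88, 2.88], [-0.31, 2.03], [-1.54, 1.56], [0.2, 2.42], [-1.41, 4.55], [0.19, 2.02], [-2.57, 2.57]. Speed limits (rad/s): [2.57, 2.57, 3.14, 3.14, 3.14, 3.14, 3.14].

## Interface

Orientations are given as [roll, pitch, yaw] about the fixed x, y, z axes, in that order (R = Rz(yaw) Ry(pitch) Rx(roll)).
In Python, from rig import monitor, viewer, ctrl, spotter gives the robot as it stands.
- The arm moves only by the tool carry_out, never from a script. Its argument "commands" is a list of rows, each a list of 7 numbers: the shift along the tool's x, y, z in m, then the turn, a rotation vector about the tool's x, y, z in degrees, then the finger opening in m, from 0 to 0.0854. A call has 1 to 20 rows; each row is the pose to reach, as a shift and turn from the pose measured when the call began, along the tool's axes at that moment; what a row does not reach only later rows make up. A row lasts 1/10 s, in which the tool goes at most 50 mm and 8.59 degrees, less where a joint would pass 70% of its speed; a pose out of reach is approached as far as the arm can. A call with a gripper value outside its range is refused whole. The fingers move at their own pace and stop on an object; "newtons" is the grip in N (left out, the last holds). Time passes only in rows, so rows that repeat a pose let the fingers close. It gives the time, the measured TCP pose, the force and the opening at its end, in the units of the state.
- monitor.get_obs(): the state, without advancing time (a new reading comes with each control period).
- viewer.snapshot(name): name is "scene" or "top" or "wrist"; returns a dict with "img" (420x560x3 uint8, red, green, blue), "intrinsics" (3x3 intrinsics, pixels), "distortion" ([k1, k2, p1, p2, k3] as OpenCV has them; the pictures are not rectified), "extrinsics" (4x4, takes a point from camera to world coordinates). Camera axes: x right, y down, z forward; pixel columns grow to the right and rows downward; lengths in m; the calibration is good to about 2 mm. A picture is of the moment at which its call begins. There is no depth.
- ctrl.sign_off(): hands the job in, once; it reports no verdict.
Trained networks look in a picture, given as the dict that the camera call returned (one of the last four; its "shot" number tells which), for a name from the list of things; names that differ only in an ending like _2 or _b are one class to them, and where a whole thing is asked for, a point or a joint stands for the part that bears it (a point fixed in the world has none). Each returns a list of dicts, best first, with "conf" (0 to 1); they miss things now and then, are a little off and sometimes report something else, mostly with a low value. They report only what shows in the picture. A call takes as long as a camera call. They do not tell look-alikes from the thing itself.
- spotter.boxes_of(thing, picture): "extent" ([centre column, centre row, width, height] in pixels, round what is visible of it).
The state is a dict: "time_s": time; "joint_pos": joint angles; "joint_velocities": joint speeds; "effort": joint torques, N m; "tcp_pos": TCP position; "orientation": TCP orientation; "contact_force": force on the tool from outside, world axes, zero at the start; "moment": the same for the moment, N m; "gripper_width": finger opening in m.
Only numpy, scipy, OpenCV 4.12 (cv2) and the standard library are available. Lean on these libraries where they do the work, as an engineer would, in place of code of your own. Each camera call takes 0.05 s, during which the arm holds its last target.

## Task

Swing the stand's arm in over the wooden egg until it rests against its stop, then clamp the egg by turning the black clutch knob clockwise, stopping as soon as the clutch first slips: the knob then turns on alone while the steel collar under it stands still, and it must not slip as much as an eighth of a turn. Do not lean on the knob, touch the egg or knock it out of its seat, leave the other things on the table where they are, and let go of the stand.

Things in the scene. Friction and masses are not known exactly. Their poses are not given: they have to be found in the camera images.
- stand: Egg-holding stand, fixed: beech base plate 200 x 110 mm, its top 16 mm above the table. Origin: centre of its underside, on the table; x axis along the base from the egg seat to the post. The seat (wooden ring, 40 mm across, rim 34 mm above the table) is centred 30 mm to -x of the origin; a steel post stands 65 mm to +x and carries the swing arm.
- pivot (a point): Pivot axis of the swing arm, over the post, half-way up the arm's thickness, 121 mm above the table. The pivot is stiff: the arm needs about 3 N when pushed 50 mm from here and stays where it is left. A rigid stop ends its inward swing.
- swing_arm: Aluminium arm, swings level about the post: 24 mm wide, from 114 to 128 mm above the table (bolt head on the pivot to 137 mm). Origin on the pivot axis. It reaches 120 mm along its own -x; the screw is 95 mm out. On its stop it is parallel to the stand's x axis, the screw above the egg; it starts 0.9 to 1.4 rad anticlockwise of that (seen from above) and is pushed in clockwise.
- nut (a point): Brass nut of the clamping screw, on top of the arm, 128 mm above the table, on the screw's vertical axis. The screw turns freely at about 0.14 N m and stays where it is left; as the foot bears on the egg the torque rises over about 0.8 rad of turning to 0.26 N m, where the drag clutch in the knob slips. The foot then presses with about 40 N, and leaning on the knob adds to that.
- foot: Hollow rubber foot, a downward cup 27 mm across (mouth 18 mm wide, 5 mm deep), at the lower end of the vertical screw; it does not turn. Origin: centre of its mouth. Its mouth starts 2.5 to 5.5 mm higher than the top of the egg, and seats on the egg about 3 mm below the egg's top. One full clockwise turn of the screw lowers foot and knob by 20 mm.
- cap_mid (a point): Middle of the black clutch knob: round, upright, knurled, 36 mm across, 24 mm high, on top of the screw, 162 to 166 mm above the table at the start (x axis: the bright rib on its top). Under it the screw's steel collar (22 mm across) carries a pointer that lies under the rib until the clutch slips. The knob's underside stays 15 mm or more above the arm.
- egg: Plain wooden egg, about 62 mm high and 46 mm across, 60 g, loose, standing upright (blunt end down) in the stand's seat, its top about 90 mm above the table. Origin: its lowest point; z axis along the egg.
- egg_tray: Bystander: grey cardboard tray, 150 x 104 mm, with five painted eggs, 74 mm high, beside the stand. Origin under its centre.
- scissors: Bystander: scissors lying flat, 180 mm long. Origin by the rivet.
- brush: Bystander: brush lying on the table, 170 mm long.
- paper_cup: Bystander: paper cup, 78 mm across, 92 mm high. Origin under its centre.
- glue_jar: Bystander: white jar, 62 mm across, 75 mm high.
There are look-alikes about, which are no part of the job. What is shaped like the stand but red or turquoise is not meant.

How it is judged:
On the way, in this order (a step that is already met when the one before it is completed fails the run):
1. the arm rests against its stop, over the egg (angle between the x axis of swing_arm and the x axis of stand, either way round below 0.06 rad), for 0.2 s.
2. the clutch has slipped for the first time (knob at least 0.1 rad past the collar) with the foot pressing on the egg (angle between the x axis of cap_mid and the x axis of collar, either way round above 0.1 rad and contact force between foot and egg above 20 N), for 0.1 s.
At the end, for the whole second after the job is handed in: The arm is within 0.06 rad of its stop over the egg, the foot presses on the egg with more than 20 N by itself, the knob has slipped between 0.06 and 0.785 rad (an eighth of a turn) past the collar, and the egg stands upright (within 0.12 rad) and still in its seat (angle between the x axis of swing_arm and the x axis of stand, either way round below 0.06 rad and contact force between foot and egg above 20 N and angle between the x axis of cap_mid and the x axis of collar, either way round between 0.06 and 0.785 rad and angle between egg's own z axis and vertical below 0.12 rad and linear speed of egg below 0.02 m/s); the robot touches nothing.
It fails at once if the clutch is turned on past its first slip (an eighth of a turn or more) (angle between the x axis of cap_mid and the x axis of collar, either way round above 0.785 rad).
It fails at once if the egg is crushed: the foot presses on it with over 90 N (leaning on the knob) (contact force between foot and egg above 90 N).
It fails at once if the robot touches the egg (contact force between any of the fingers, the arm and egg above 0.5 N).
It fails at once if the egg is knocked out of its seat (tilted over 0.25 rad or moved over 8 mm) (angle between egg's own z axis and vertical above 0.25 rad or distance of egg from where it was at the start of the episode above 0.008 m).
It fails at once if a bystander is moved more than 30 mm (distance of any of egg_tray, scissors, brush, paper_cup, glue_jar from where it was at the start of the episode above 0.03 m).
It also fails if it takes over 72 s, if anything falls off the work surface, if the arm or the gripper's body presses on something with over 40 N, if the wrist force passes 120 N, or if a joint passes its speed limit or range.

## Working session

There is one attempt and no reset: what is moved stays moved. The work goes in short steps, Python scripts to look and compute and a tool call to move; the robot and the scene stay as the last step left them, time stands still between calls to the robot, and variables do not carry over. Pictures are saved under pics/ and viewed, and the job is handed in when it is done.

Besides the shell and the picture viewer there is one more tool, called after "Call:" by a JSON object that holds its "api" and its "payload", one argument or row to a line. carry_out: Moves the arm, as the interface text tells. Its arguments: {"type":"object","properties":{"commands":{"type":"array","items":{"type":"array","items":{"type":"number"}}},"newtons":{"type":"number"}},"required":["commands"]}

```bash
ls; mkdir -p pics
cat > h.py <<'E'
import numpy as np, cv2
from rig import monitor, viewer, ctrl, spotter
from scipy.spatial.transform import Rotation as R
def save(p,n): cv2.imwrite('pics/'+n+'.png', cv2.cvtColor(p['img'],cv2.COLOR_RGB2BGR))
def ray(p,u,v):
    n=cv2.undistortPoints(np.array([[[u,v]]],float),np.array(p['intrinsics']),np.array(p['distortion']))[0,0]
    E=np.array(p['extrinsics']); d=E[:3,:3]@np.array([n[0],n[1],1]); return E[:3,3],d
def atz(p,u,v,z):
    o,d=ray(p,u,v); return o+d*(z-o[2])/d[2]
def proj(p,X):
    E=np.linalg.inv(np.array(p['extrinsics'])); X=np.atleast_2d(np.asarray(X,float))
    return cv2.projectPoints(X,cv2.Rodrigues(E[:3,:3])[0],E[:3,3],np.array(p['intrinsics']),np.array(p['distortion']))[0][:,0]
E
python3 - <<'E'
from h import *
print(monitor.get_obs())
for c in ['scene','top','wrist']:
    p=viewer.snapshot(c); save(p,c+'0'); print(c,p['shot'],np.round(p['extrinsics'],3).tolist())
    for t in ['stand','swing_arm','cap_mid','egg','foot','nut','pivot','egg_tray','paper_cup','glue_jar','brush','scissors']:
        print(t,[(np.round(b['extent']).astype(int).tolist(),round(b['conf'],2)) for b in spotter.boxes_of(t,p)][:4])
E
```

```text
pics
{'time_s': 0.0, 'joint_pos': array([ 1.54722061,  0.50184481, -0.42680754,  1.55141317,  0.22078238,
        1.13828626, -0.21031111]), 'joint_velocities': array([-6.40272122e-04, -8.00955248e-05, -1.04446207e-03, -1.13942947e-03,
       -1.22509805e-03,  1.00880002e-03,  5.99901793e-04]), 'effort': array([ 6.09782583e-04, -5.69537759e+01, -5.81654996e+00, -2.80939937e+01,
        1.05313654e-02,  1.19437152e-02, -6.55014944e-06]), 'tcp_pos': array([ 0.18364326, -0.62282047,  0.23027801]), 'orientation': array([-3.13969642e+00, -9.55792253e-05,  2.86818973e-01]), 'contact_force': array([-0.54351891,  0.06864927, -0.47770375]), 'moment': array([-0.0283424 , -0.00673834,  0.01105937]), 'gripper_width': 0.08505006466205559}
scene 1 [[0.706, 0.525, -0.475, 0.983], [0.708, -0.512, 0.487, -0.435], [0.012, -0.68, -0.733, 0.8], [0.0, 0.0, 0.0, 1.0]]
stand [([181, 204, 90, 88], 0.94), ([257, 283, 103, 78], 0.68), ([257, 134, 70, 84], 0.64), ([338, 162, 80, 86], 0.64)]
swing_arm [([180, 180, 58, 47], 0.86), ([351, 138, 50, 44], 0.75), ([256, 113, 34, 45], 0.66), ([231, 261, 22, 25], 0.66)
[... 1361 characters left out ...]
0.85), ([364, 171, 58, 30], 0.69), ([170, 220, 23, 56], 0.63)]
pivot [([185, 230, 60, 93], 0.95), ([220, 330, 49, 85], 0.75), ([354, 198, 82, 86], 0.7), ([348, 302, 75, 95], 0.59)]
egg_tray [([272, 219, 51, 67], 0.72), ([356, 200, 83, 90], 0.41)]
paper_cup [([271, 146, 29, 41], 0.62), ([365, 174, 57, 39], 0.53)]
glue_jar [([413, 131, 28, 35], 0.64)]
brush [([381, 165, 21, 71], 0.73)]
scissors [([424, 200, 37, 73], 0.75), ([270, 148, 28, 40], 0.31)]
wrist 3 [[0.283, -0.917, -0.282, 0.256], [-0.959, -0.271, -0.084, -0.603], [0.0, 0.294, -0.956, 0.374], [0.0, 0.0, 0.0, 1.0]]
stand []
swing_arm []
cap_mid []
egg []
foot []
nut []
pivot []
egg_tray []
paper_cup []
glue_jar []
brush []
scissors []
```

View pics/scene0.png

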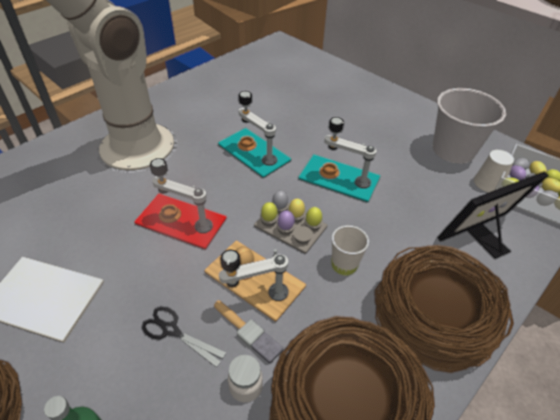

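View pics/top0.png

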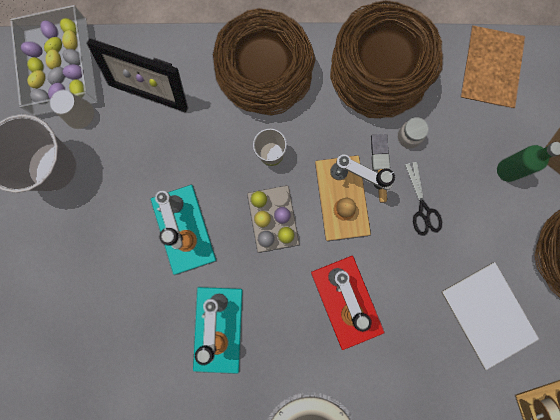

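```bash
python3 -c "
import cv2
a=cv2.imread('pics/top0.png')[120:300,290:470];cv2.imwrite('pics/top0z.png',cv2.resize(a,None,fx=3.3,fy=3.3,interpolation=cv2.INTER_CUBIC))
a=cv2.imread('pics/scene0.png')[220:400,180:380];cv2.imwrite('pics/scene0z.png',cv2.resize(a,None,fx=3.3,fy=3.3,interpolation=cv2.INTER_CUBIC))"
```

```text
(no output)
```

View pics/top0z.png

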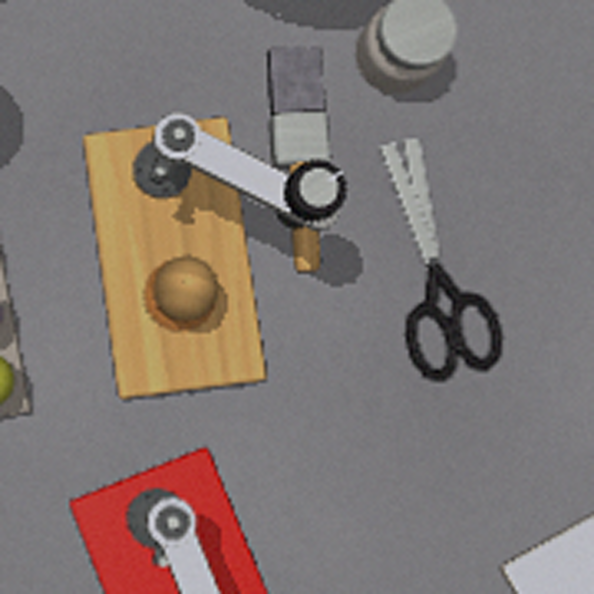

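View pics/scene0z.png

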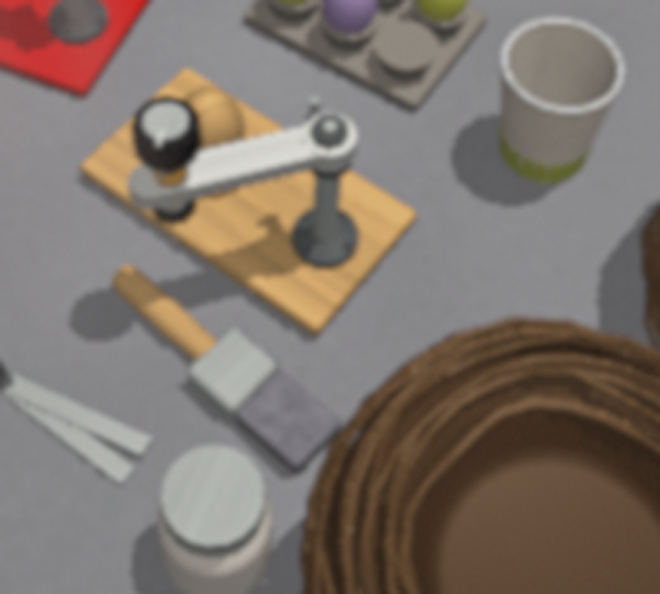

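Run:
```python
from h import *
p=viewer.snapshot('top')
f=lambda u,v,z: atz(p,290+u/3.3,120+v/3.3,z)
c=[f(*q,.016) for q in [(84,134),(228,117),(267,380),(122,398)]]
print(np.round(c,4)); C=np.mean(c,0); print('centre',C)
for a,b in [(0,3),(1,2),(0,1),(3,2)]: print(np.linalg.norm(c[a]-c[b]))
ax=(c[0]+c[1]-c[2]-c[3]); yaw=np.arctan2(ax[1],ax[0]); print('yaw',yaw)
x=np.array([np.cos(yaw),np.sin(yaw),0])
print('pivot pred',C+.065*x,'seen',f(178,134,.137)); print('seat',C-.03*x, f(185,287,.085))
k=f(319,190,.176); pv=f(178,134,.137); print('knob',k, np.linalg.norm((k-pv)[:2]))
d=pv-k; print('arm ang rel',np.arctan2(d[1],d[0])-yaw)
```

```text
[[ 0.6716 -0.0086  0.016 ]
 [ 0.6852 -0.1163  0.016 ]
 [ 0.4884 -0.1428  0.016 ]
 [ 0.4745 -0.0365  0.016 ]]
centre [ 0.57993631 -0.07604816  0.016     ]
0.1990239936458087
0.19852575461990923
0.10859283448922574
0.10715019609567675
yaw 0.1371688694387103
pivot pred [ 0.64432577 -0.06716012  0.016     ] seen [ 0.64435316 -0.06580024  0.137     ]
seat [ 0.5502181  -0.08015034  0.016     ] [ 0.54802383 -0.07546363  0.085     ]
knob [ 0.59949135 -0.1513577   0.176     ] 0.09660570550581897
arm ang rel 0.9506923531370997
```

```bash
cat >> h.py <<'E'
def rel(pos,yaw,roll=np.pi,pitch=0):
    o=monitor.get_obs(); R0=R.from_euler('xyz',o['orientation']); R1=R.from_euler('xyz',[roll,pitch,yaw])
    d=R0.inv().apply(np.array(pos)-o['tcp_pos']); r=(R0.inv()*R1).as_rotvec(degrees=True)
    print('t',round(o['time_s'],2),'rel m',np.round(d,4).tolist(),'deg',np.round(r,2).tolist()); return d,r
E
python3 - <<'E'
from h import *
rel([.67,-.137,.23],.137); rel([.67,-.137,.118],.137)
E
```

```text
t 2.0 rel m [0.6039, -0.3291, 0.0013] deg [0.0, -0.0, 8.58]
t 2.0 rel m [0.6039, -0.3291, 0.1133] deg [0.0, -0.0, 8.58]
```

Call:
{"api": "carry_out", "payload": {
  "commands": [
    [0.604,-0.329,0,0,0,8.6,0],
    [0.604,-0.329,0,0,0,8.6,0],
    [0.604,-0.329,0,0,0,8.6,0],
    [0.604,-0.329,0,0,0,8.6,0],
    [0.604,-0.329,0,0,0,8.6,0],
    [0.604,-0.329,0,0,0,8.6,0],
    [0.604,-0.329,0,0,0,8.6,0],
    [0.604,-0.329,0,0,0,8.6,0],
    [0.604,-0.329,0,0,0,8.6,0],
    [0.604,-0.329,0,0,0,8.6,0],
    [0.604,-0.329,0,0,0,8.6,0],
    [0.604,-0.329,0,0,0,8.6,0],
    [0.604,-0.329,0,0,0,8.6,0],
    [0.604,-0.329,0,0,0,8.6,0],
    [0.604,-0.329,0,0,0,8.6,0],
    [0.604,-0.329,0,0,0,8.6,0],
    [0.604,-0.329,0,0,0,8.6,0]
  ],
  "newtons": 30
}}

```text
time_s: 3.7
tcp_pos: [0.6694, -0.1387, 0.231]
orientation: [3.141, 0.001, 0.135]
contact_force: [-0.3, -0.4, 0.7]
gripper_width: 0.0003
```

Run:
```python
from h import *
rel([.67,-.137,.118],.137)
p=viewer.snapshot('wrist'); save(p,'w1')
```

```text
t 3.7 rel m [0.001, -0.0018, 0.113] deg [0.06, 0.07, -0.11]
```

View pics/w1.png

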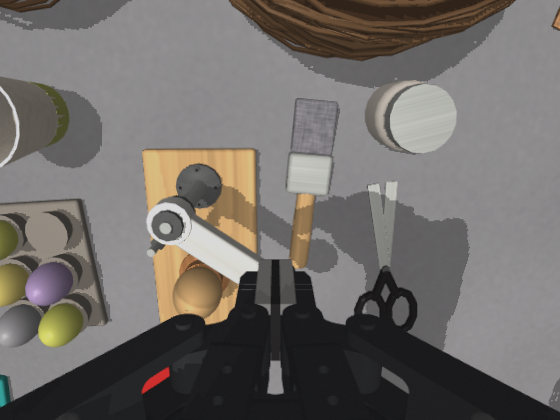

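Run:
```python
from h import *
p=viewer.snapshot('wrist'); print(atz(p,167,228,.137))
for c in [(144,149),(256,149)]: print(atz(p,*c,.016))
```

```text
[ 0.64821111 -0.06987607  0.137     ]
[ 0.67638992 -0.01307856  0.016     ]
[ 0.69021597 -0.11924262  0.016     ]
```

Call:
{"api": "carry_out", "payload": {
  "commands": [
    [0.001,-0.002,0.05,0,0,0,0],
    [0.001,-0.002,0.1,0,0,0,0],
    [0.001,-0.002,0.112,0,0,0,0],
    [0.001,-0.002,0.112,0,0,0,0],
    [0.001,-0.002,0.112,0,0,0,0]
  ]
}}

```text
time_s: 4.3
tcp_pos: [0.6713, -0.138, 0.1215]
orientation: [3.14, -0.002, 0.133]
contact_force: [-0.2, -0.9, -0.3]
gripper_width: 0.0
```

Run:
```python
from h import *
u=np.array([np.cos(.137),np.sin(.137)])
import math
pv=np.array([.6443,-.0665])
for a in [.95,.7,.45,.2,0,-.08]:
    t=.137+np.pi+a; d=np.array([math.cos(t),math.sin(t)]); n=np.array([-d[1],d[0]])
    # finger rect half extents toward arm
    tx=u; ty=np.array([u[1],-u[0]]); ext=11*abs(tx@n)+14.5*abs(ty@n)
    q=pv+d*.055+n*(.012+ext/1000); print(a,q); rel([*q,.118],.137)
```

```text
0.95 [ 0.64472709 -0.12885478]
t 4.3 rel m [-0.0251, -0.0126, 0.0035] deg [0.11, -0.12, -0.23]
0.7 [ 0.62987712 -0.12755414]
t 4.3 rel m [-0.0397, -0.0159, 0.0034] deg [0.11, -0.12, -0.23]
0.45 [ 0.61503463 -0.1218085 ]
t 4.3 rel m [-0.0536, -0.0235, 0.0034] deg [0.11, -0.12, -0.23]
0.2 [ 0.60178316 -0.11148521]
t 4.3 rel m [-0.0654, -0.0355, 0.0033] deg [0.11, -0.12, -0.23]
0 [ 0.59343449 -0.10026315]
t 4.3 rel m [-0.0722, -0.0477, 0.0033] deg [0.11, -0.12, -0.23]
-0.08 [ 0.59094644 -0.0969216 ]
t 4.3 rel m [-0.0742, -0.0514, 0.0033] deg [0.11, -0.12, -0.23]
```

Call:
{"api": "carry_out", "payload": {
  "commands": [
    [-0.012,-0.006,0.002,0,0,0,0],
    [-0.025,-0.0125,0.003,0,0,0,0],
    [-0.032,-0.014,0.003,0,0,0,0],
    [-0.04,-0.016,0.003,0,0,0,0],
    [-0.047,-0.0195,0.003,0,0,0,0],
    [-0.0535,-0.0235,0.003,0,0,0,0],
    [-0.06,-0.0295,0.003,0,0,0,0],
    [-0.0655,-0.0355,0.003,0,0,0,0],
    [-0.068,-0.04,0.003,0,0,0,0]
  ]
}}

```text
time_s: 5.2
tcp_pos: [0.6012, -0.1074, 0.1212]
orientation: [3.138, -0.008, 0.133]
contact_force: [3.2, -0.8, 9.9]
gripper_width: 0.0002
```

Run:
```python
from h import *
rel([.5934,-.1003,.118],.137)
p=viewer.snapshot('top'); save(p,'t2')
a=cv2.imread('pics/t2.png')[120:300,290:470];cv2.imwrite('pics/t2z.png',cv2.resize(a,None,fx=3.3,fy=3.3,interpolation=cv2.INTER_CUBIC))
```

```text
t 5.2 rel m [-0.0069, -0.0081, 0.0031] deg [0.23, -0.48, -0.24]
```

View pics/t2z.png

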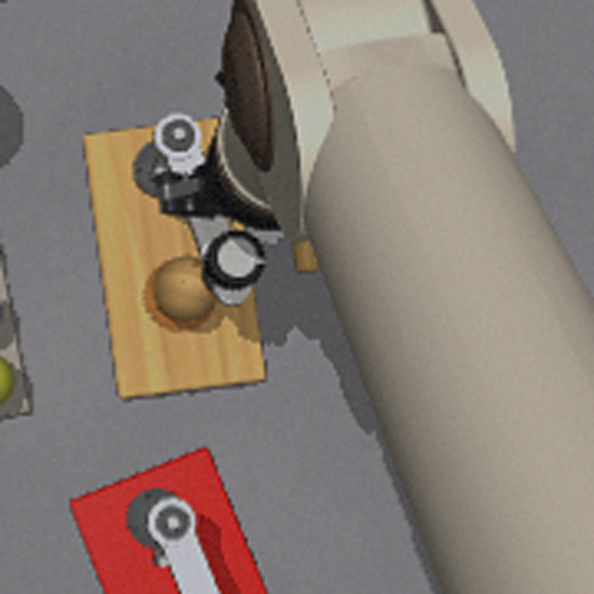

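Run:
```python
from h import *
o=monitor.get_obs(); print(o['contact_force'],o['moment'],o['time_s'],o['effort'],o['tcp_pos'])
p=viewer.snapshot('scene'); save(p,'s2')
a=cv2.imread('pics/s2.png')[180:330,170:350];cv2.imwrite('pics/s2z.png',cv2.resize(a,None,fx=4,fy=4,interpolation=cv2.INTER_CUBIC))
p=viewer.snapshot('wrist'); save(p,'w2')
o=monitor.get_obs(); print(o['contact_force'],o['moment'],o['time_s'],o['effort'],o['tcp_pos'])
```

```text
[ 1.62487877 -0.20212911 11.12215517] [-0.06935131 -0.40191164 -0.06404545] 5.25 [ 9.44771133e-01 -4.79353487e+01 -6.12162307e+00 -1.91579980e+01
 -5.88703668e-02  5.09210620e-01  4.63084609e-02] [ 0.60062742 -0.10676251  0.12117049]
[ 0.76945031  1.90963951 11.90039983] [ 0.40247892 -0.23032131 -0.05838865] 5.35 [ 6.95502385e-01 -4.85469317e+01 -6.11344099e+00 -1.88607091e+01
  3.95517200e-01  4.44870545e-01  1.26707781e-02] [ 0.60071767 -0.10691889  0.12116324]
```

View pics/s2z.png

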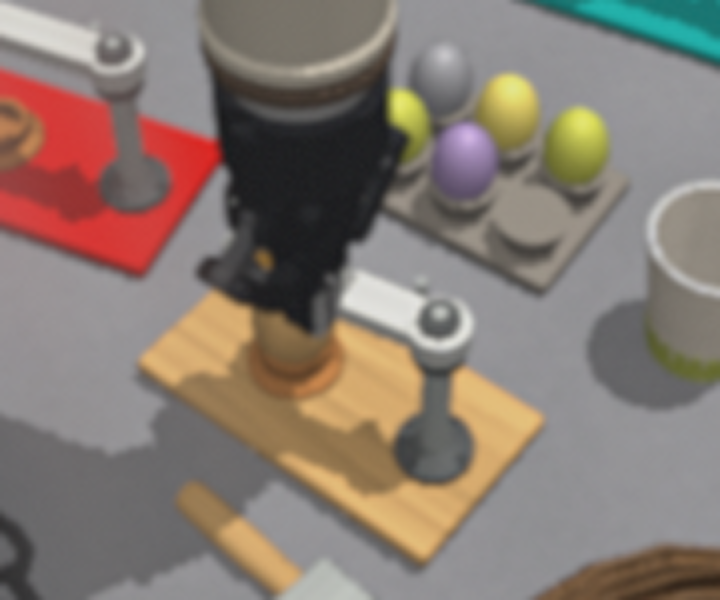

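View pics/w2.png

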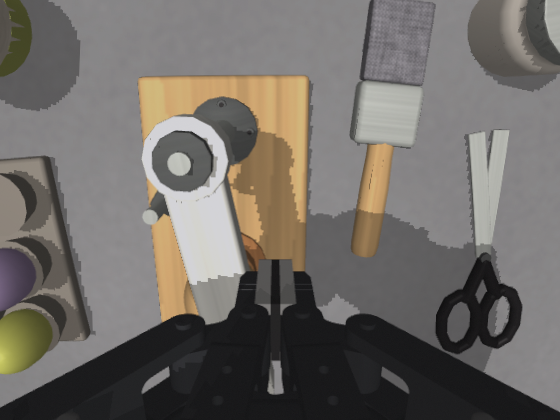

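Call:
{"api": "carry_out", "payload": {
  "commands": [
    [0.0,0.003,0,0,0,0,0],
    [0.0,0.008,0,0,0,0,0],
    [0.0,0.008,0,0,0,0,0],
    [0.0,0.008,0,0,0,0,0]
  ]
}}

```text
time_s: 5.75
tcp_pos: [0.6008, -0.1154, 0.1204]
orientation: [3.139, -0.005, 0.132]
contact_force: [-0.8, 0.5, -0.1]
gripper_width: 0.0002
```

Run:
```python
from h import *
o=monitor.get_obs(); print(o['contact_force'],o['moment'],o['time_s'],o['effort'],o['tcp_pos'])
p=viewer.snapshot('top'); save(p,'t3')
a=cv2.imread('pics/t3.png')[120:240,300:420];cv2.imwrite('pics/t3z.png',cv2.resize(a,None,fx=5,fy=5,interpolation=cv2.INTER_CUBIC))
o=monitor.get_obs(); print(o['contact_force'],o['moment'],o['time_s'],o['tcp_pos'])
```

```text
[-0.77762833  0.52890203 -0.08564162] [0.01774219 0.00037888 0.03835562] 5.75 [ 1.90301444e-01 -5.54637158e+01 -8.27973247e+00 -2.37427336e+01
  5.91440010e-02 -1.72551133e-02  1.22242689e-02] [ 0.60081704 -0.11541855  0.12042573]
[-0.2303598  -0.29843011  0.24677358] [-0.00942856  0.01782535 -0.02709581] 5.8 [ 0.60096445 -0.11507034  0.12048254]
```

View pics/t3z.png

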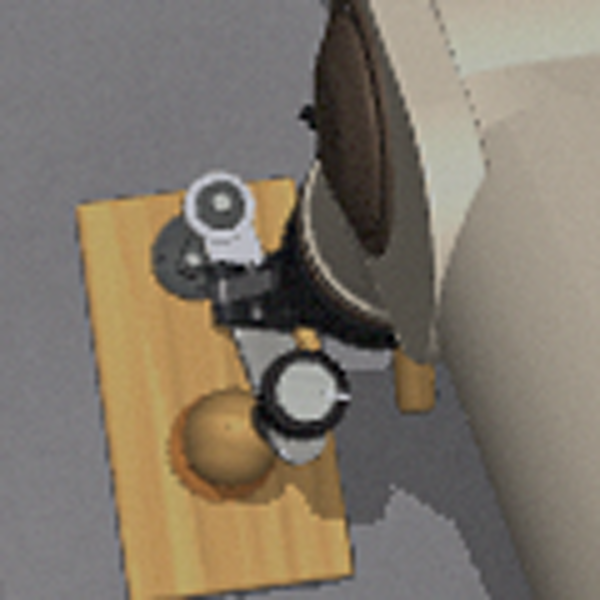

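Call:
{"api": "carry_out", "payload": {
  "commands": [
    [0.0,0.006,0.006,0,0,0,0],
    [0.0,0.006,0.0105,0,0,0,0],
    [0.0,0.006,0.0105,0,0,0,0],
    [0.0,0.006,0.0105,0,0,0,0]
  ]
}}

```text
time_s: 6.2
tcp_pos: [0.6015, -0.1208, 0.1095]
orientation: [3.139, -0.005, 0.133]
contact_force: [0.2, 1.0, 0.6]
gripper_width: 0.0003
```

Run:
```python
from h import *
o=monitor.get_obs(); print(o['contact_force'],o['tcp_pos'])
p=viewer.snapshot('top')
k=atz(p,300+307/5,120+390/5,.176); pv=atz(p,300+221/5,120+205/5,.137); d=pv-k; print(k,pv,np.arctan2(d[1],d[0])-.137)
rel([.5934,-.1003,.111],.137)
```

```text
[0.16663035 1.04587737 0.60065855] [ 0.60153748 -0.12084948  0.10954173]
[ 0.55567689 -0.09759532  0.176     ] [ 0.64347048 -0.06636692  0.137     ] 0.20474598397049415
t 6.25 rel m [-0.0056, -0.0214, -0.0012] deg [0.13, -0.29, -0.24]
```

Call:
{"api": "carry_out", "payload": {
  "commands": [
    [-0.003,-0.006,-0.001,0,0,0,0],
    [-0.004,-0.012,-0.001,0,0,0,0],
    [-0.005,-0.016,-0.001,0,0,0,0],
    [-0.006,-0.019,-0.001,0,0,0,0]
  ]
}}

```text
time_s: 6.65
tcp_pos: [0.5929, -0.1029, 0.1109]
orientation: [3.138, -0.005, 0.133]
contact_force: [-0.7, -2.9, 1.0]
gripper_width: -0.0001
```

Run:
```python
from h import *
o=monitor.get_obs(); print(o['contact_force'],o['moment'])
rel([.5934,-.1003,.111],.137)
```

```text
[-0.70671716 -2.89142783  1.02281803] [-0.62264127  0.16752544  0.0344381 ]
t 6.65 rel m [0.0008, -0.0025, -0.0001] deg [0.19, -0.27, -0.23]
```

Clean −2.9 N push now. Push to the stop.

Call:
{"api": "carry_out", "payload": {
  "commands": [
    [0,-0.002,0,0,0,0,0],
    [0,-0.004,0,0,0,0,0],
    [0,-0.005,0,0,0,0,0],
    [0,-0.005,0,0,0,0,0]
  ]
}}

```text
time_s: 7.05
tcp_pos: [0.5921, -0.1006, 0.111]
orientation: [3.135, -0.004, 0.131]
contact_force: [-1.1, -6.7, 1.0]
gripper_width: 0.0001
```

Run:
```python
from h import *
o=monitor.get_obs(); print(o['contact_force'],o['moment'],o['tcp_pos'])
p=viewer.snapshot('top'); save(p,'t4')
a=cv2.imread('pics/t4.png')[120:240,300:420];cv2.imwrite('pics/t4z.png',cv2.resize(a,None,fx=5,fy=5,interpolation=cv2.INTER_CUBIC))
```

```text
[-1.13540642 -6.72107572  0.95592741] [-1.47319531  0.27205822  0.01556895] [ 0.59209789 -0.10062695  0.1109859 ]
```

View pics/t4z.png

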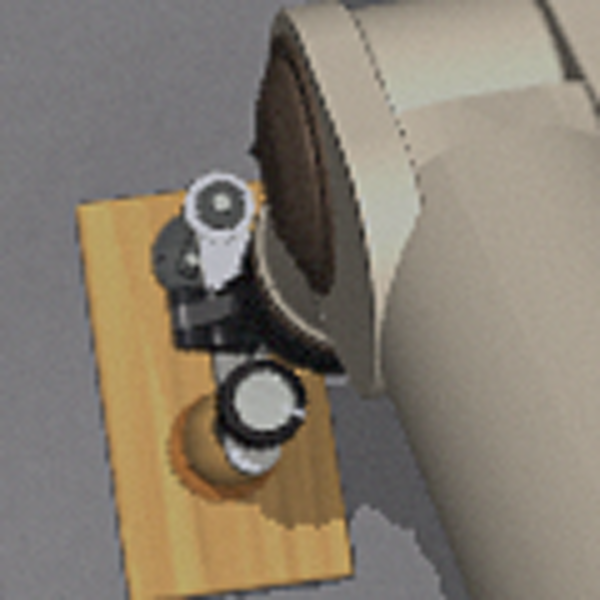

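Run:
```python
from h import *
p=viewer.snapshot('top')
k=atz(p,300+262/5,120+402/5,.176); pv=atz(p,300+220/5,120+203/5,.137); d=pv-k; print(k,pv,np.arctan2(d[1],d[0])-.137)
print((proj(p,[[.550,-.0795,.176],[.6443,-.0665,.137]])-[300,120])*5)
o=monitor.get_obs(); print(o['contact_force'],o['moment'],o['tcp_pos'])
```

```text
[ 0.55048302 -0.07869529  0.176     ] [ 0.64436754 -0.06593375  0.137     ] -0.0018999200504355163
[[263.93254243 403.15393168]
 [221.28749875 203.15721597]]
[-2.00311102 -6.74584441  0.52299287] [-1.44651174  0.31122709  0.06457127] [ 0.59210207 -0.10064085  0.11098979]
```

Call:
{"api": "carry_out", "payload": {
  "commands": [
    [0,-0.006,0,0,0,0,0],
    [0,-0.007,0,0,0,0,0],
    [0,-0.007,0,0,0,0,0]
  ]
}}

```text
time_s: 7.45
tcp_pos: [0.592, -0.1005, 0.1111]
orientation: [3.128, -0.005, 0.126]
contact_force: [2.3, -13.9, -2.5]
gripper_width: 0.0001
```

Call:
{"api": "carry_out", "payload": {
  "commands": [
    [0,0.01,0,0,0,0,0],
    [0,0.025,0,0,0,0,0],
    [0,0.03,-0.04,0,0,0,0],
    [0,0.03,-0.09,0,0,0,0.06],
    [0,0.03,-0.12,0,0,0,0.07],
    [0,0.03,-0.12,0,0,0,0.07]
  ]
}}

```text
time_s: 8.05
tcp_pos: [0.5987, -0.1284, 0.2372]
orientation: [3.126, -0.014, 0.127]
contact_force: [1.3, -0.1, 0.1]
gripper_width: 0.0435
```

Run:
```python
from h import *
o=monitor.get_obs(); print(o['contact_force'],o['tcp_pos'],o['joint_pos'])
p=viewer.snapshot('top'); save(p,'t5')
a=cv2.imread('pics/t5.png')[120:240,300:420];cv2.imwrite('pics/t5z.png',cv2.resize(a,None,fx=5,fy=5,interpolation=cv2.INTER_CUBIC))
rel([.550,-.079,.21],.137)
```

```text
[ 1.25344038 -0.06138768  0.05474057] [ 0.59872432 -0.12837275  0.23719605] [ 0.61013327  0.44518619 -0.5959858   1.65726612  0.28762506  1.10759056
 -1.5101099 ]
t 8.1 rel m [-0.0406, -0.0554, 0.0232] deg [0.83, -0.59, -0.59]
```

View pics/t5z.png

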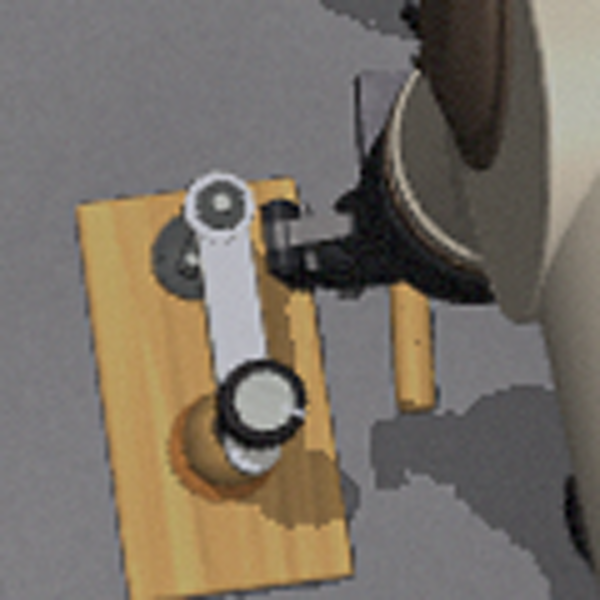

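Run:
```python
from h import *
rel([.5503,-.079,.205],.637)
```

```text
t 8.1 rel m [-0.0404, -0.0555, 0.0282] deg [0.96, -0.37, -29.24]
```

Call:
{"api": "carry_out", "payload": {
  "commands": [
    [-0.02,-0.028,0,0.5,-0.2,-8,0.07],
    [-0.03,-0.045,0.0,0.7,-0.3,-16,0.07],
    [-0.0404,-0.0555,0.015,0.96,-0.37,-24,0.07],
    [-0.0404,-0.0555,0.028,0.96,-0.37,-29.2,0.07],
    [-0.0404,-0.0555,0.028,0.96,-0.37,-29.2,0.07],
    [-0.0404,-0.0555,0.028,0.96,-0.37,-29.2,0.07]
  ]
}}

```text
time_s: 8.7
tcp_pos: [0.5499, -0.0789, 0.2043]
orientation: [-3.14, 0.001, 0.634]
contact_force: [-0.4, 0.9, -0.4]
gripper_width: 0.07
```

Run:
```python
from h import *
o=monitor.get_obs(); print(o['joint_pos'])
p=viewer.snapshot('wrist'); save(p,'w6')
p=viewer.snapshot('scene'); save(p,'s6')
a=cv2.imread('pics/s6.png')[180:330,170:350];cv2.imwrite('pics/s6z.png',cv2.resize(a,None,fx=4,fy=4,interpolation=cv2.INTER_CUBIC))
rel([.5503,-.079,.149],.637)
```

```text
[ 0.66672948  0.41958819 -0.72088249  1.80985833  0.3169448   1.03289247
 -1.11352229]
t 8.8 rel m [-0.0003, -0.0003, 0.0563] deg [-0.01, -0.03, -0.16]
```

View pics/w6.png

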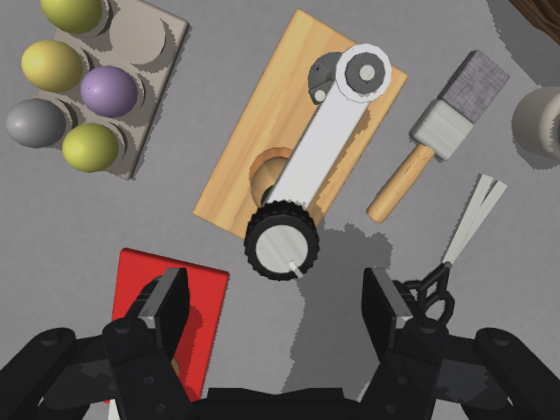

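View pics/s6z.png

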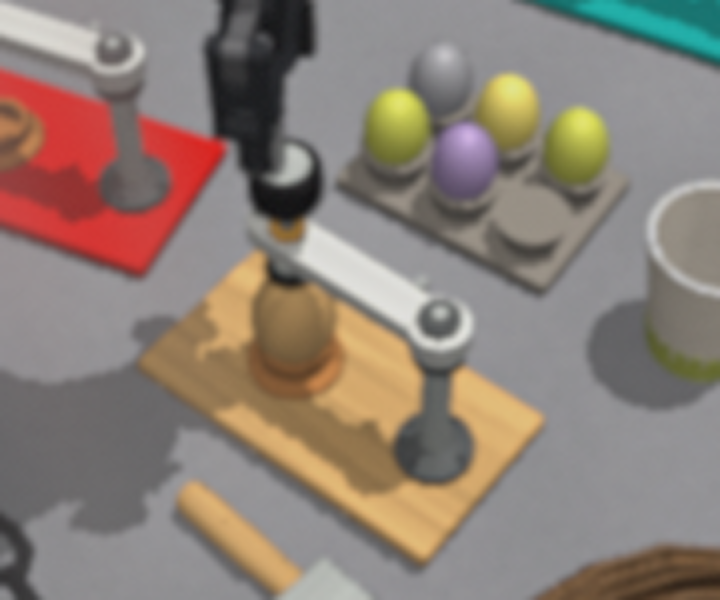

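Run:
```python
from h import *
p=viewer.snapshot('wrist'); print(atz(p,282,248,.176))
print(proj(p,[[.5503,-.079,.176]]))
```

```text
[ 0.55450913 -0.0814619   0.176     ]
[[272.90142767 251.61068638]]
```

Call:
{"api": "carry_out", "payload": {
  "commands": [
    [0,0,0,0,0,-8.5,0.07],
    [0,0,0,0,0,-17,0.07],
    [0,0,0,0,0,-25.5,0.07],
    [0,0,0,0,0,-34,0.07],
    [0,0,0,0,0,-42.5,0.07],
    [0,0,0,0,0,-51,0.07],
    [0,0,0,0,0,-59.5,0.07],
    [0,0,0,0,0,-68,0.07],
    [0,0,0,0,0,-76.5,0.07],
    [0,0,0,0,0,-85,0.07],
    [0,0,0,0,0,-93.5,0.07],
    [0,0,0,0,0,-100,0.07]
  ]
}}

```text
time_s: 10.05
tcp_pos: [0.5513, -0.0794, 0.2059]
orientation: [3.141, 0.001, 2.384]
contact_force: [0.6, 0.8, 0.3]
gripper_width: 0.0702
```

Call:
{"api": "carry_out", "payload": {
  "commands": [
    [0,0,0,0,0,-8.5,0.07],
    [0,0,0,0,0,-17,0.07],
    [0,0,0,0,0,-25.5,0.07],
    [0,0,0,0,0,-34,0.07],
    [0,0,0,0,0,-42.5,0.07],
    [0,0,0,0,0,-51,0.07],
    [0,0,0,0,0,-59.5,0.07],
    [0,0,0,0,0,-68,0.07],
    [0,0,0,0,0,-76.5,0.07],
    [0,0,0,0,0,-85,0.07],
    [0,0,0,0,0,-92,0.07],
    [0,0,0,0,0,-92,0.07]
  ]
}}

```text
time_s: 11.25
tcp_pos: [0.5516, -0.0797, 0.2059]
orientation: [-3.141, 0.001, -2.294]
contact_force: [-0.0, -0.2, 0.2]
gripper_width: 0.0699
```

Run:
```python
from h import *
o=monitor.get_obs(); print(o['joint_pos'],o['orientation'],o['tcp_pos'])
p=viewer.snapshot('wrist'); save(p,'w7'); 
print(proj(p,[[.5503,-.079,.176]]))
rel([.5503,-.079,.149],.637+3.35)
```

```text
[ 1.04927036  0.81992998 -1.43291091  1.79660534  0.84516872  1.31588445
  1.82160817] [-3.14116610e+00  1.45350149e-03 -2.29449436e+00] [ 0.55160878 -0.07973292  0.20588382]
[[279.22076931 249.91067048]]
t 11.3 rel m [0.0005, 0.0014, 0.0569] deg [-0.03, 0.08, -0.09]
```

View pics/w7.png

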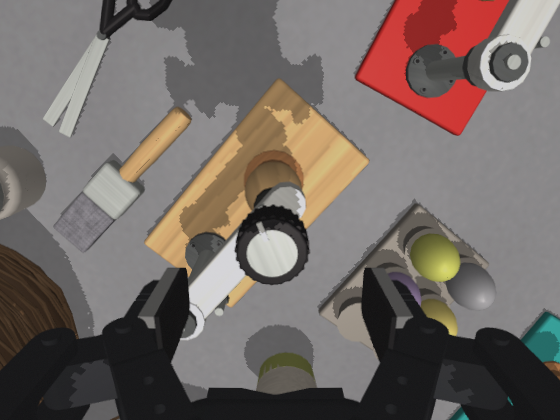

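Run:
```python
from h import *
p=viewer.snapshot('wrist'); k=atz(p,272,251,.176); print(k)
o=monitor.get_obs(); Rm=R.from_euler('xyz',o['orientation']); ax=Rm.apply([0,0,1])
print(proj(p,[o['tcp_pos']+ax*.03]))
im=cv2.imread('pics/w7.png')[190:300,210:340]; cv2.imwrite('pics/w7z.png',cv2.resize(im,None,fx=5,fy=5,interpolation=cv2.INTER_CUBIC))
im=cv2.imread('pics/w6.png')[190:300,210:340]; cv2.imwrite('pics/w6z.png',cv2.resize(im,None,fx=5,fy=5,interpolation=cv2.INTER_CUBIC))
for q in [(.5535,-.0815),(.5525,-.0805)]: rel([*q,.149],.637+3.35)
```

```text
[ 0.55335124 -0.08080303  0.176     ]
[[276.31183512 250.49049967]]
t 11.35 rel m [0.0002, -0.0027, 0.057] deg [-0.05, 0.07, -0.11]
t 11.35 rel m [0.0001, -0.0013, 0.057] deg [-0.05, 0.07, -0.11]
```

View pics/w7z.png

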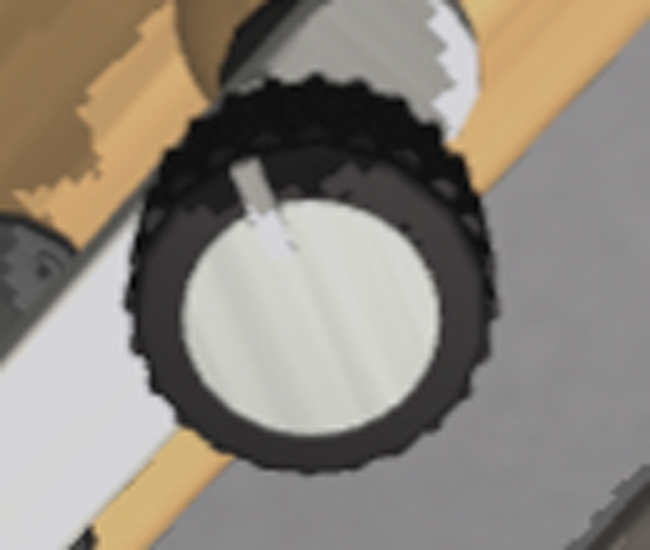

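View pics/w6z.png

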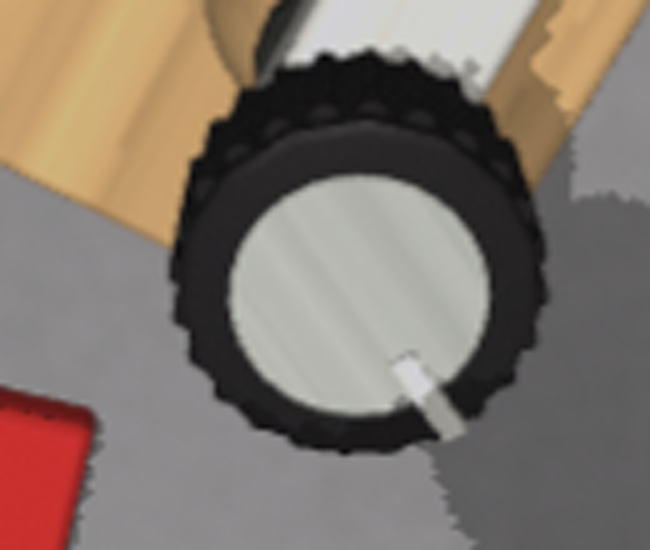

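Call:
{"api": "carry_out", "payload": {
  "commands": [
    [0,-0.0026,0.02,0,0,0,0.07],
    [0,-0.0026,0.045,0,0,0,0.07],
    [0,-0.0026,0.06,0,0,0,0.07],
    [0,-0.0026,0.063,0,0,0,0.07],
    [0,-0.0026,0.063,0,0,0,0.07]
  ]
}}

```text
time_s: 11.85
tcp_pos: [0.5533, -0.0811, 0.1425]
orientation: [3.142, 0.001, -2.298]
contact_force: [-0.1, 0.8, 1.0]
gripper_width: 0.0698
```

Run:
```python
from h import *
p=viewer.snapshot('wrist'); save(p,'w8')
p=viewer.snapshot('scene'); save(p,'s8')
a=cv2.imread('pics/s8.png')[180:300,190:330];cv2.imwrite('pics/s8z.png',cv2.resize(a,None,fx=5,fy=5,interpolation=cv2.INTER_CUBIC))
rel([.554,-.0807,.143],.637+3.35)
```

```text
t 11.95 rel m [-0.0001, 0.0003, 0.0008] deg [-0.09, 0.12, -0.11]
```

View pics/w8.png

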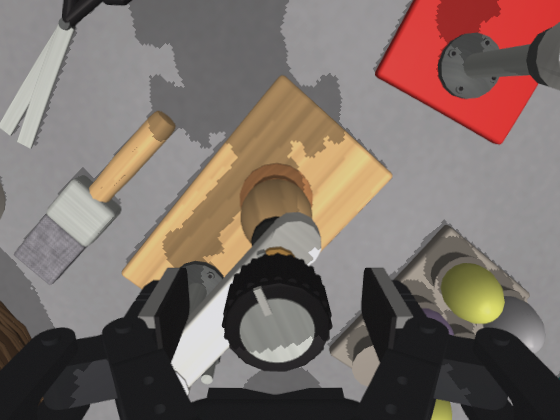

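View pics/s8z.png

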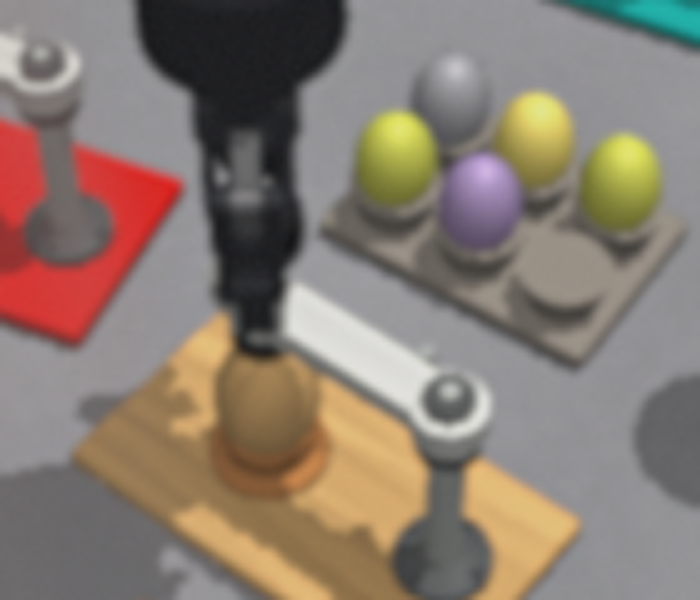

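Call:
{"api": "carry_out", "payload": {
  "commands": [
    [0,0,0,0,0,0,0.045],
    [0,0,0,0,0,0,0.04],
    [0,0,0,0,0,0,0.036],
    [0,0,0,0,0,0,0.03],
    [0,0,0,0,0,0,0.03],
    [0,0,0,0,0,0,0.03],
    [0,0,0,0,0,0,0.03]
  ],
  "newtons": 40
}}

```text
time_s: 12.65
tcp_pos: [0.5541, -0.0806, 0.1443]
orientation: [-3.14, 0.002, -2.298]
contact_force: [-2.5, 0.6, 7.0]
gripper_width: 0.0349
```

Run:
```python
from h import *
p=viewer.snapshot('wrist'); save(p,'w9')
o=monitor.get_obs(); print(o['contact_force'],o['moment'],o['effort'][6],o['joint_pos'],o['gripper_width'])
```

```text
[-2.3899534   1.31928677  5.82766625] [ 0.20751082  0.61229317 -0.08340805] 0.006633143057115376 [ 1.0095003   0.87966391 -1.3512676   1.84258139  0.9241643   1.2289888
  1.77516848] 0.034860357222766584
```

View pics/w9.png

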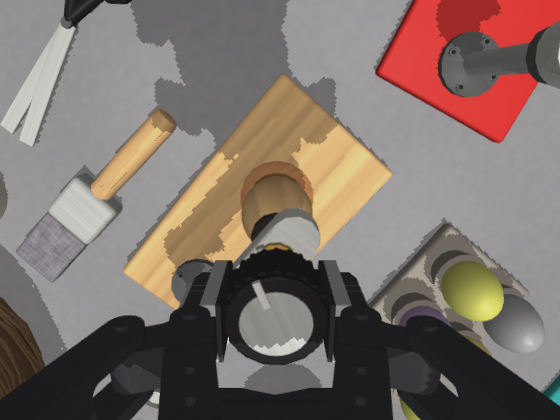

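Call:
{"api": "carry_out", "payload": {
  "commands": [
    [0,0,0,0,0,5,0.03],
    [0,0,0.0003,0,0,10,0.03],
    [0,0,0.0006,0,0,15,0.03],
    [0,0,0.0009,0,0,20,0.03],
    [0,0,0.0012,0,0,25,0.03],
    [0,0,0.0014,0,0,30,0.03],
    [0,0,0.0017,0,0,35,0.03],
    [0,0,0.002,0,0,40,0.03]
  ]
}}

```text
time_s: 13.5
tcp_pos: [0.5541, -0.0809, 0.1422]
orientation: [-3.141, 0.003, -2.999]
contact_force: [-1.0, -0.5, 1.2]
gripper_width: 0.0353
```

```bash
cat > st.py <<'E'
from h import *
import sys
p=viewer.snapshot('wrist'); save(p,sys.argv[1])
o=monitor.get_obs(); np.set_printoptions(precision=4,suppress=True); print(o['time_s'],o['contact_force'],o['moment'],o['effort'][6],'J',o['joint_pos'],o['orientation'],o['tcp_pos'])
im=cv2.imread('pics/%s.png'%sys.argv[1])[190:400,170:390]; cv2.imwrite('pics/%sz.png'%sys.argv[1],cv2.resize(im,None,fx=2.7,fy=2.7,interpolation=cv2.INTER_CUBIC))
E
python3 st.py w10
```

```text
13.55 [-1.3169  1.1496 -0.2867] [0.148  0.2098 0.0048] 0.2386643271893263 J [ 0.9627  0.7765 -1.2265  1.8452  0.8159  1.1338  1.1463] [-3.1413  0.0028 -3.0035] [ 0.5541 -0.0808  0.1422]
```

View pics/w10z.png

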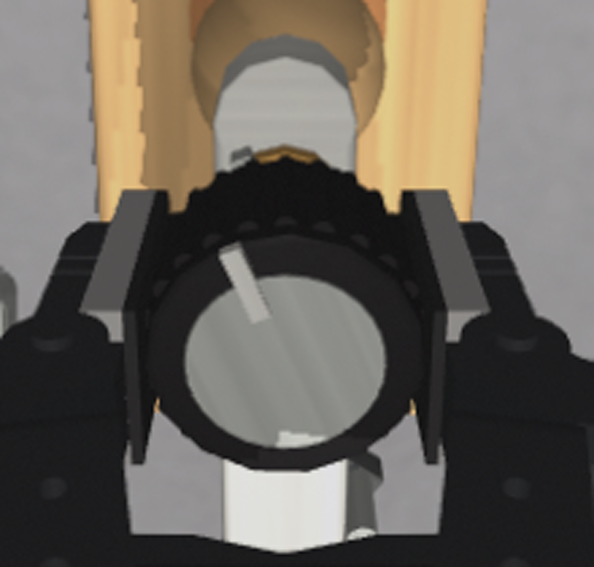

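Call:
{"api": "carry_out", "payload": {
  "commands": [
    [0,0,0.0003,0,0,5,0.03],
    [0,0,0.0006,0,0,10,0.03],
    [0,0,0.0008,0,0,15,0.03],
    [0,0,0.0011,0,0,20,0.03],
    [0,0,0.0014,0,0,25,0.03],
    [0,0,0.0017,0,0,30,0.03],
    [0,0,0.0019,0,0,35,0.03],
    [0,0,0.0022,0,0,40,0.03]
  ]
}}

```text
time_s: 14.35
tcp_pos: [0.554, -0.0811, 0.1399]
orientation: [3.14, 0.003, 2.58]
contact_force: [-0.8, 0.1, 1.7]
gripper_width: 0.035
```

```bash
python3 st.py w11
```

```text
14.4 [-0.233   1.4299  1.1807] [0.0379 0.1822 0.0326] 0.2152406657114625 J [ 0.8921  0.6813 -1.0839  1.8487  0.698   1.0492  0.5305] [3.1406 0.0026 2.576 ] [ 0.554 -0.081  0.14 ]
```

View pics/w11z.png

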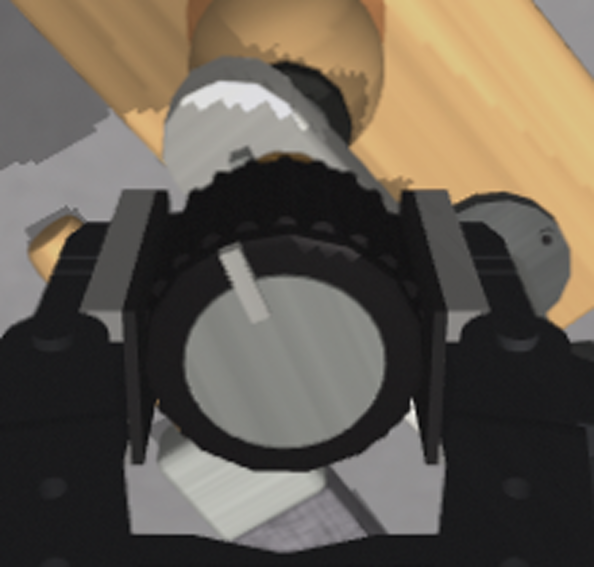

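Call:
{"api": "carry_out", "payload": {
  "commands": [
    [0,0,0.0003,0,0,5,0.03],
    [0,0,0.0006,0,0,10,0.03],
    [0,0,0.0008,0,0,15,0.03],
    [0,0,0.0011,0,0,20,0.03],
    [0,0,0.0014,0,0,25,0.03]
  ]
}}

```text
time_s: 14.9
tcp_pos: [0.5539, -0.0811, 0.1385]
orientation: [3.14, 0.002, 2.14]
contact_force: [-1.2, 0.4, 2.6]
gripper_width: 0.0352
```

```bash
python3 st.py w12
```

```text
14.95 [-1.1041  0.5723  1.0712] [ 0.0598  0.2043 -0.0013] 0.19108006730675697 J [ 0.836   0.6291 -0.9875  1.8513  0.6228  1.0041  0.1479] [3.14   0.0022 2.1355] [ 0.5538 -0.0811  0.1386]
```

View pics/w12z.png

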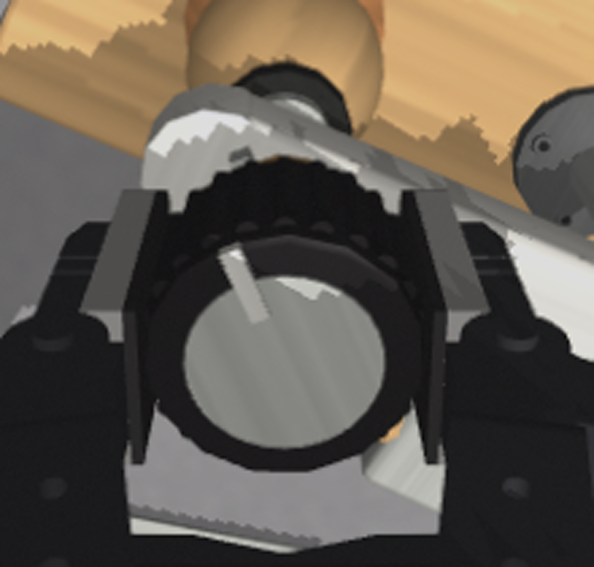

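Call:
{"api": "carry_out", "payload": {
  "commands": [
    [0,0,0.0003,0,0,5,0.03],
    [0,0,0.0006,0,0,10,0.03],
    [0,0,0.0008,0,0,15,0.03],
    [0,0,0.0011,0,0,20,0.03]
  ]
}}

```text
time_s: 15.35
tcp_pos: [0.5537, -0.0811, 0.1374]
orientation: [3.14, 0.002, 1.788]
contact_force: [-0.7, -0.2, 1.9]
gripper_width: 0.035
```

```bash
python3 st.py w13
```

```text
15.4 [-0.2615  0.5868  1.2303] [0.0706 0.2318 0.0289] 0.17419531010091305 J [ 0.7857  0.5925 -0.9078  1.8536  0.5633  0.973  -0.1579] [3.1397 0.0018 1.7833] [ 0.5537 -0.0811  0.1374]
```

View pics/w13z.png

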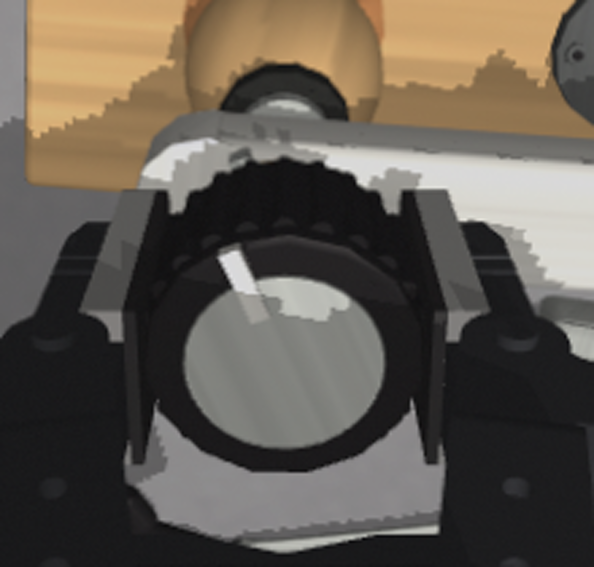

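Call:
{"api": "carry_out", "payload": {
  "commands": [
    [0,0,0.0003,0,0,5,0.03],
    [0,0,0.0006,0,0,10,0.03],
    [0,0,0.0008,0,0,15,0.03],
    [0,0,0.0011,0,0,20,0.03]
  ]
}}

```text
time_s: 15.8
tcp_pos: [0.5536, -0.081, 0.1363]
orientation: [3.14, 0.001, 1.436]
contact_force: [-1.9, 0.5, 1.8]
gripper_width: 0.0352
```

```bash
python3 st.py w14
```

```text
15.85 [-1.6916  0.5945  1.0664] [0.0568 0.2839 0.0303] 0.16330637969076633 J [ 0.7318  0.5607 -0.8272  1.856   0.5056  0.9463 -0.4635] [3.1395 0.0014 1.432 ] [ 0.5535 -0.081   0.1363]
```

View pics/w14z.png

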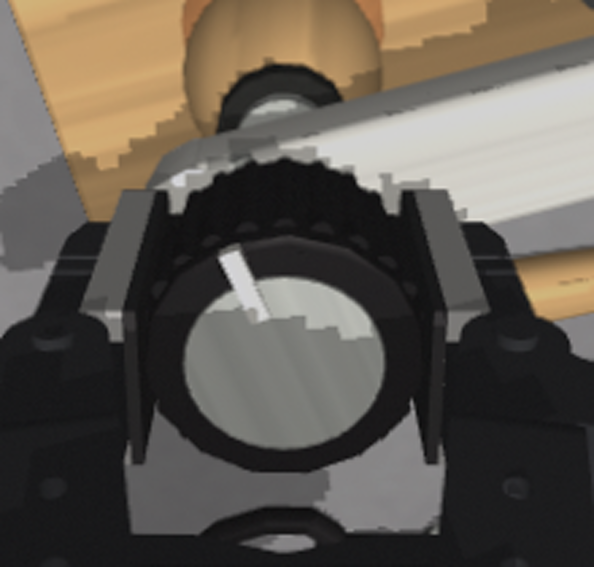

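Call:
{"api": "carry_out", "payload": {
  "commands": [
    [0,0,0.0003,0,0,5,0.03],
    [0,0,0.0006,0,0,10,0.03],
    [0,0,0.0008,0,0,15,0.03]
  ]
}}

```text
time_s: 16.15
tcp_pos: [0.5534, -0.081, 0.1355]
orientation: [3.139, 0.001, 1.173]
contact_force: [-1.4, 0.2, 2.7]
gripper_width: 0.0349
```

```bash
sed -i 's/190:400,170:390/225:270,210:340/; s/fx=2.7,fy=2.7/fx=6,fy=6/' st.py; python3 st.py w15
```

```text
16.2 [-2.1555 -0.3653  3.0999] [0.0473 0.2985 0.0044] 0.1465418329462409 J [ 0.6892  0.5397 -0.7664  1.8578  0.4636  0.9289 -0.6935] [3.1394 0.0011 1.1687] [ 0.5534 -0.0809  0.1355]
```

View pics/w15z.png

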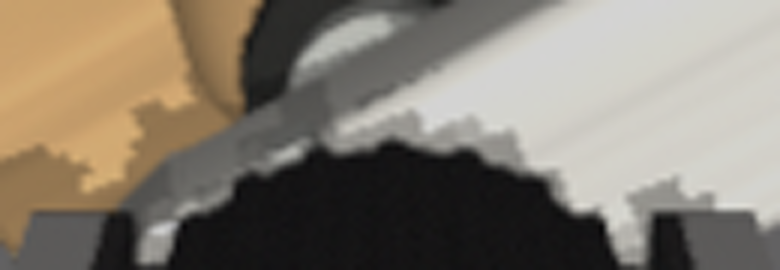

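Call:
{"api": "carry_out", "payload": {
  "commands": [
    [0,0,0.0003,0,0,5,0.03],
    [0,0,0.0006,0,0,10,0.03],
    [0,0,0.0007,0,0,12,0.03]
  ]
}}

```text
time_s: 16.5
tcp_pos: [0.5534, -0.0806, 0.135]
orientation: [3.139, 0.001, 0.964]
contact_force: [-1.9, 0.8, 4.2]
gripper_width: 0.035
```

```bash
python3 st.py w16
```

```text
16.55 [-1.8612  0.2923  3.4758] [0.1781 0.5434 0.0106] -0.2192342933267355 J [ 0.6546  0.525  -0.7186  1.8592  0.4315  0.9168 -0.874 ] [3.1393 0.001  0.9627] [ 0.5534 -0.0806  0.135 ]
```

View pics/w16z.png

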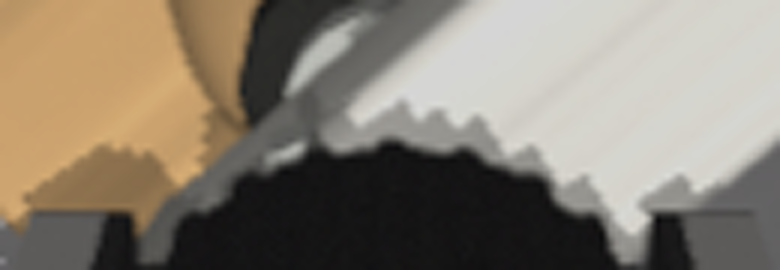

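View pics/w16.png

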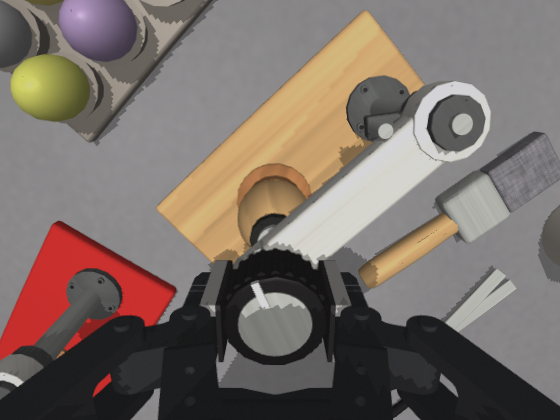

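```bash
python3 - <<'E'
import cv2,numpy as np
r=[cv2.resize(cv2.imread('pics/w%d.png'%i)[225:262,235:315],None,fx=4.5,fy=4.5,interpolation=cv2.INTER_CUBIC) for i in (10,12,13,14,15,16)]
cv2.imwrite('pics/cmp.png',np.vstack([np.hstack(r[:2]),np.hstack(r[2:4]),np.hstack(r[4:])]))
E
sed -i "s/^p=viewer/o=monitor.get_obs(); print(o['joint_velocities'][6],o['effort'],o['moment'])\np=viewer/" st.py
```

```text
(no output)
```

View pics/cmp.png

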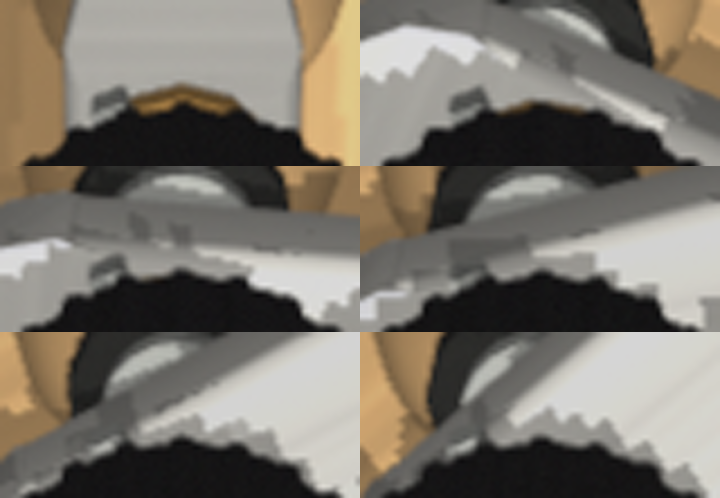

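Call:
{"api": "carry_out", "payload": {
  "commands": [
    [0,0,0.0002,0,0,4,0.03],
    [0,0,0.0004,0,0,8,0.03]
  ]
}}

```text
time_s: 16.75
tcp_pos: [0.5534, -0.0805, 0.1348]
orientation: [3.139, 0.001, 0.827]
contact_force: [-2.8, 0.5, 3.9]
gripper_width: 0.0351
```

```bash
python3 st.py w17
```

```text
-0.6112025718714347 [  0.90547381 -46.10730886  -8.6593473  -22.86251128   0.40813892
  -0.70937986   0.67160189] [0.14148994 0.60225455 0.18695876]
16.8 [-2.3403  0.2558  4.5563] [0.1679 0.4884 0.1276] 0.03221830353140831 J [ 0.6313  0.5158 -0.687   1.8601  0.4104  0.9096 -0.9966] [3.1392 0.0009 0.8234] [ 0.5533 -0.0804  0.1348]
```

View pics/w17z.png

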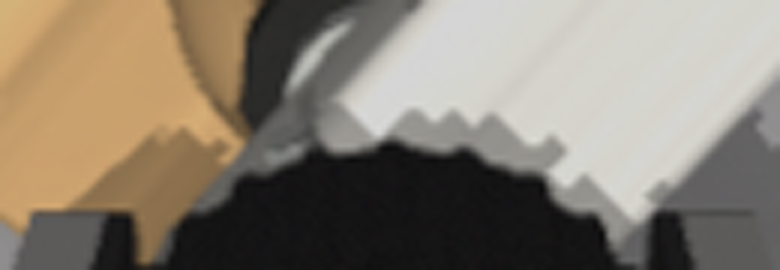

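Call:
{"api": "carry_out", "payload": {
  "commands": [
    [0,0,0.0002,0,0,4,0.03],
    [0,0,0.0004,0,0,8,0.03]
  ]
}}

```text
time_s: 17.0
tcp_pos: [0.5534, -0.0804, 0.1345]
orientation: [3.139, 0.001, 0.688]
contact_force: [-2.9, 0.8, 5.5]
gripper_width: 0.0346
```

```bash
python3 st.py w18
```

```text
-0.6107898737066718 [  0.8691895  -46.08291864  -8.15537006 -22.84081757   0.33779235
  -0.74987411   0.61677754] [0.12778909 0.63404142 0.17040154]
17.05 [-2.608  -0.0473  4.2141] [0.1562 0.5025 0.1809] -0.01342929492238909 J [ 0.6075  0.5071 -0.6549  1.8609  0.3896  0.9028 -1.1191] [3.139  0.0008 0.6842] [ 0.5533 -0.0804  0.1345]
```

View pics/w18z.png

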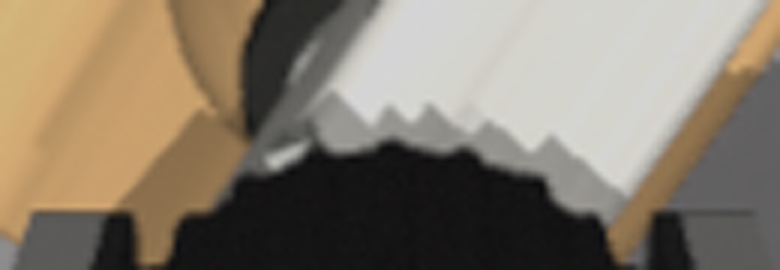

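Call:
{"api": "carry_out", "payload": {
  "commands": [
    [0,0,0.0002,0,0,4,0.03],
    [0,0,0.0004,0,0,8,0.03],
    [0,0,0.0006,0,0,12,0.03]
  ]
}}

```text
time_s: 17.35
tcp_pos: [0.5534, -0.0803, 0.1343]
orientation: [3.139, 0.0, 0.479]
contact_force: [-2.5, 0.5, 6.4]
gripper_width: 0.0351
```

```bash
python3 st.py w19
```

```text
-0.61013039434186 [  0.87086108 -45.47074914  -7.21510291 -22.66823888   0.33211696
  -0.95633537   0.55676596] [0.1867491  0.68133585 0.26284143]
17.4 [-1.801   0.3913  6.2286] [0.2296 0.5809 0.1928] -0.06857082014903426 J [ 0.5716  0.4951 -0.6071  1.8621  0.359   0.8934 -1.303 ] [3.1386 0.0005 0.4755] [ 0.5534 -0.0803  0.1343]
```

View pics/w19z.png

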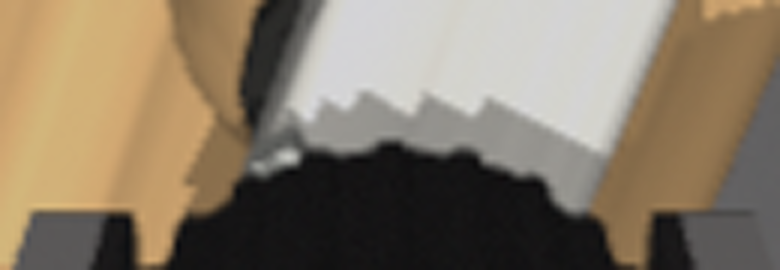

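Call:
{"api": "carry_out", "payload": {
  "commands": [
    [0,0,0,0,0,4,0.03],
    [0,0,0,0,0,8,0.03]
  ]
}}

```text
time_s: 17.6
tcp_pos: [0.5533, -0.0802, 0.1343]
orientation: [3.138, 0.0, 0.34]
contact_force: [-2.3, 0.6, 4.3]
gripper_width: 0.0351
```

```bash
python3 st.py w20
```

```text
-0.6141738392669551 [  0.90937978 -47.02514291  -7.05343589 -23.1936264    0.26344308
  -0.63621517   0.59000295] [0.17024208 0.43325882 0.26595953]
17.65 [-2.0611  0.2771  4.7742] [0.1194 0.4836 0.191 ] -0.0339129357598722 J [ 0.5478  0.4874 -0.5756  1.8628  0.3389  0.8883 -1.4256] [3.1383 0.0003 0.3366] [ 0.5533 -0.0803  0.1344]
```

View pics/w20z.png

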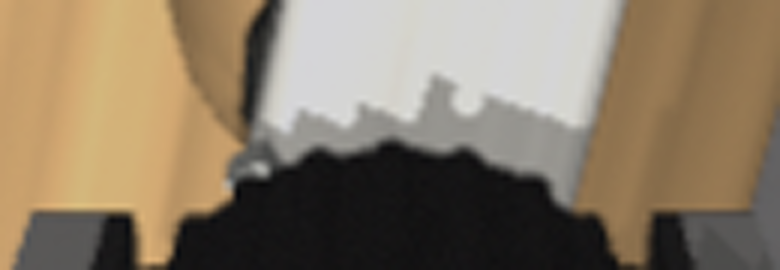

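Call:
{"api": "carry_out", "payload": {
  "commands": [
    [0,0,0,0,0,3,0.03],
    [0,0,0,0,0,6,0.03],
    [0,0,0,0,0,6,0.03],
    [0,0,0,0,0,6,0.03]
  ]
}}

```text
time_s: 18.05
tcp_pos: [0.5533, -0.0803, 0.1343]
orientation: [3.138, 0.0, 0.236]
contact_force: [-1.9, -0.1, 3.8]
gripper_width: 0.035
```

```bash
python3 st.py w21
```

```text
-0.014592940584944916 [  0.09496311 -47.394526    -6.37292594 -23.16035628   0.18655621
  -0.61553758  -0.13723774] [0.16397412 0.39399444 0.18880456]
18.1 [-0.7617  0.7767  3.7129] [0.2376 0.4357 0.1322] -0.1374912355095148 J [ 0.5304  0.4823 -0.5526  1.8634  0.3243  0.8847 -1.5145] [3.1384 0.0002 0.2356] [ 0.5533 -0.0802  0.1343]
```

View pics/w21z.png

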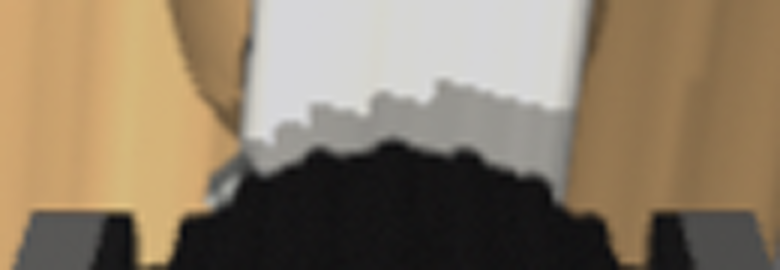

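Call:
{"api": "carry_out", "payload": {
  "commands": [
    [0,0,0,0,0,0,0.04],
    [0,0,0,0,0,0,0.05],
    [0,0,0,0,0,0,0.065],
    [0,0,0,0,0,0,0.07],
    [0,0,0,0,0,0,0.07],
    [0,0,-0.03,0,0,0,0.07],
    [0,0,-0.07,0,0,0,0.07],
    [0,0,-0.1,0,0,0,0.07],
    [0,0,-0.1,0,0,0,0.07]
  ]
}}

```text
time_s: 19.0
tcp_pos: [0.5564, -0.0798, 0.2391]
orientation: [3.135, -0.008, 0.236]
contact_force: [0.8, 0.4, 0.5]
gripper_width: 0.07
```

Run:
```python
from h import *
p=viewer.snapshot('wrist'); save(p,'w22')
im=cv2.imread('pics/w22.png')[170:320,190:370]; cv2.imwrite('pics/w22z.png',cv2.resize(im,None,fx=4,fy=4,interpolation=cv2.INTER_CUBIC))
p=viewer.snapshot('scene'); save(p,'s22')
a=cv2.imread('pics/s22.png')[180:300,190:330];cv2.imwrite('pics/s22z.png',cv2.resize(a,None,fx=5,fy=5,interpolation=cv2.INTER_CUBIC))
o=monitor.get_obs(); print(o['contact_force'])
```

```text
[-0.87144319  0.70654282 -0.65227969]
```

View pics/w22z.png

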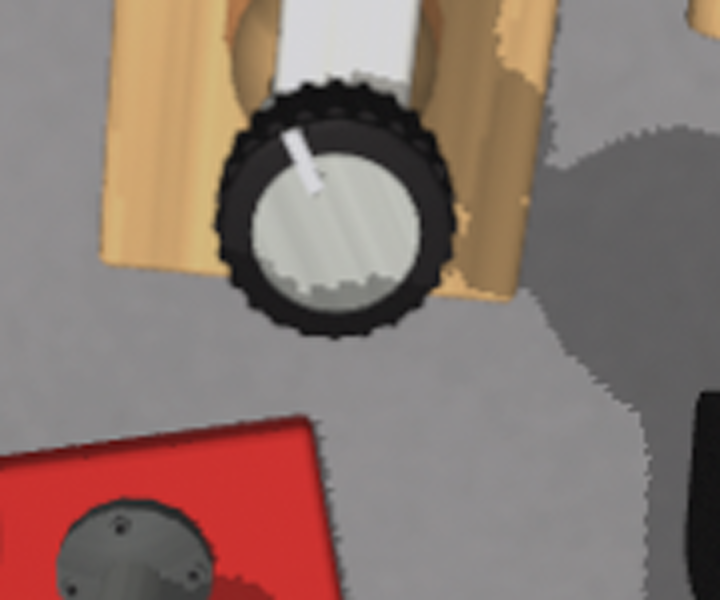

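View pics/s22z.png

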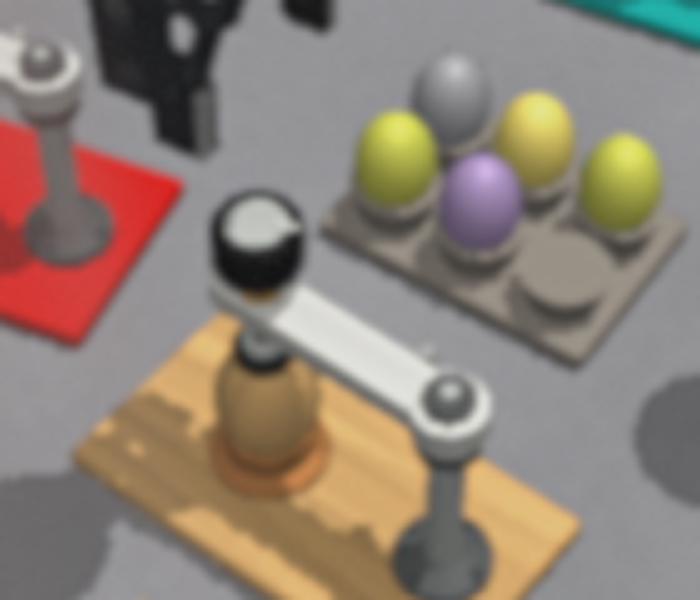

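```bash
python3 -c "
from h import *
print(ctrl.sign_off(), monitor.get_obs()['time_s'])"
```

```text
the job is handed in; nothing more can be done
the job is handed in; nothing more can be done
```

I swung the beech stand's arm in until it met its stop, clamped the egg with the black knob, let go, and handed the job in at about 19 s. The hand-in reports no verdict, so these are my own checks.

**Arm on its stop:** The arm did not move any further under a 14 N push. The top camera put it within about 0.002 rad of parallel with the stand. After I let go, the wrist picture showed it still parallel to the base, judged by eye.

**Clutch slip:** I turned the knob clockwise by about 213° in small steps.
- **First slip:** the torque rose and levelled off at about 0.26 N m, and the knob stopped descending.
- **Amount:** the pointer then fell behind the rib by an estimated 0.3 rad (roughly 0.2 to 0.4). That is within the allowed 0.06 to 0.785 rad. It is a picture estimate, not a direct measurement.

**Egg and hand:** The last pictures show the foot seated on the upright egg and the gripper about 100 mm clear. The force reading was near zero. I had no reading of the force between foot and egg; I infer it from the clutch having slipped.

**Things that disagreed or went wrong:**
- The first push with the fingertips gave an unexpected 12 N upward force. I backed off, lowered the fingers and finished the push cleanly.
- The top and wrist cameras differed by about 4 mm on the knob's position. I followed the wrist camera, and the grip was well centred.
- I did not measure the bystanders again, but I felt no contact with them and saw no sign that they had moved.

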